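# Right a toppled collar, turn the shaft's flat to the pointer, hold the collar on it

### The job

The square shaft collar has toppled over beside the bench mixer drive: first stand it upright on the desk, on its square end, and let go. Then grip the drive's shaft and turn it until the flat faces the pointer bar on the housing; after that fit the collar over the shaft, neck up and with its set screw on the flat and so towards the pointer, and press it down on the springy sleeve until the sleeve has sunk more than half of its travel. Finish while still gripping the collar and holding it pressed down there, and leave the small amber bottle, the tally counter and the little white jar where they stand.

Things in the scene. Friction and masses are not known exactly. Their poses are not given: they have to be found in the camera images.
- collar: Loose aluminium collar, 0.14-0.28 kg: square body 44 x 44 x 38 mm high, round neck (37 mm diameter, 16 high) on top, 24 mm bore through along z. Origin: centre of the square underside; z to the neck; set screw in the +x face; grip the plain y faces. Starts lying on its -x face, screw up, z level and pointing roughly away from the robot. Tilted under 35 degrees from upright it rocks upright when let go.
- collar_screw (a point): Tip of the set screw inside the collar's bore: 7.8 mm from the bore's axis towards +x, 20 mm above the underside, 6 mm thick; axes as the collar's. The tip lets the collar down the shaft only over the shaft's flat. The dark screw head is in the middle of the collar's +x face and stands 2 mm proud (for looks, not solid).
- drive: Mixer drive fixed on the desk: white housing 110 (x) x 120 (y) x 40 mm high with the vertical steel shaft in its middle. Origin: on the shaft's axis at desk height; z up. A dark pointer bar, 3.5 mm high, lies on top of the housing on the -x side of the shaft, 28 to 54 mm from its axis: the pointer's direction is this body's -x.
- shaft_top (a point): Top of the shaft, on its axis, 106 mm above the desk (66 above the housing); fixed to the housing, axes as the drive's. The shaft is 20 mm in diameter with one flat, 16 mm wide and 6 mm from the axis, over its whole exposed length: it measures 16 mm across the flat, 20 mm elsewhere. Its top 3 mm are chamfered.
- shaft (a joint): Angle of the shaft (rad) about the vertical, growing anticlockwise seen from above; 0 = the flat faces the pointer. It stays where it is left (0.05 N m of friction) and turns 3.1 rad either way.
- shaft_flat (a point): Point on the middle of the shaft's flat, 50 mm above the housing (90 mm above the desk), 6 mm from the axis; turns with the shaft; its -x axis is the outward normal of the flat.
- sleeve (a joint): Springy thrust sleeve round the foot of the shaft (ring, 37 mm outer diameter, 10 mm high, top 54 mm above the desk when free): how far it is pressed down, 0 to 0.008 m. Spring of 1000 N/m, 8 N at the bottom; the collar's own weight presses it down only 1.3 to 2.8 mm.
- immersion_oil: Bystander: small amber bottle with a black cap and a paper label, 26 mm diameter, 68 mm high. Origin under its centre.
- tally_counter: Bystander: small grey hand tally counter, 72 x 50 x 22 mm, lying flat. Origin under its centre.
- jar_cream: Bystander: small white jar with a cream cap, 30 mm diameter, 36 mm high. Origin under its centre.
- microscope: Tall fixed microscope between the robot's start and the work: pass well above it. Origin on the desk under its foot, axes as the world's; its solid parts reach x -146 to +123, y -122 to +122 mm, up to 375 mm high (eyepieces, x -146 to -93). Also fixed: an open slide box left of the work, 110 x 185 mm, centred 120 mm in +x and 445 mm in +y from this origin, its back lid up to 130 mm.
Not all that is in view belongs to the job. Of the things shaped like the collar, the aluminium one is meant. There is more than one size of the drive; the one meant has the size given above.

How it is judged (in metres and radians):
On the way, in this order (a step that is already met when the one before it is completed fails the run):
1. the collar stands upright on the desk on its square end, let go (angle between collar's own z axis and vertical below 0.1 rad and height (world z) of collar below 0.006 m and height (world z) of collar_screw above 0.015 m and contact force between the fingers and collar below 0.1 N), for 0.2 s.
2. the gripped shaft's flat faces the pointer within 0.15 rad, the collar still upright on the desk (value of joint shaft between -0.15 and 0.15 rad and contact force between the fingers and drive above 1 N and height (world z) of collar below 0.006 m and angle between collar's own z axis and vertical below 0.1 rad), for 0.2 s.
At the end, for the whole second after the job is handed in: The collar is round the shaft (axes within 4 mm), neck up and upright within 0.1 rad, its screw tip on the flat (within 4 mm of the flat's middle line), the flat within 0.25 rad of the pointer, the sleeve pressed down by more than 4 mm, the collar at rest and still gripped by the fingers (over 2 N) (value of joint sleeve above 0.004 m and value of joint shaft between -0.25 and 0.25 rad and horizontal distance between collar and shaft_top below 0.004 m and angle between collar's own z axis and vertical below 0.1 rad and height (world z) of collar between 0.044 and 0.052 m and x of collar_screw in the frame of shaft_flat below 0.002 m and y of collar_screw in the frame of shaft_flat between -0.004 and 0.004 m and contact force between the fingers and collar above 2 N and linear speed of collar below 0.02 m/s); the arm keeps its last pose, push and grip.
It fails at once if the amber bottle, the tally counter or the jar is moved by more than 30 mm or knocked over (distance of any of immersion_oil, tally_counter, jar_cream from where it was at the start of the episode above 0.03 m or angle between any of immersion_oil, tally_counter, jar_cream's own z axis and vertical above 0.5 rad).
It also fails if it takes over 72 s, if anything falls off the work surface, if the arm or the gripper's body presses on something with over 40 N, if the wrist force passes 120 N, or if a joint passes its speed limit or range.

### The arm

A 6-joint arm with a two-finger parallel gripper is mounted at the origin on a cart in front of the work surface, level with it; the furniture and walls round the work are solid. World frame = base frame: x ahead of the robot, y to its left, z up, the work surface at z = 0. Lengths are in mm, angles in rad, forces in N, time in s.
With the tool pointing down it reaches from about 375 to 975 mm from the base axis. Payload 3.8 kg.
Tool frame: the origin (TCP) lies between the finger pads; the fingertips stand 25 mm ahead of it and the grasp point (between the pads) lies 6 mm ahead of it; z points along the fingers, y is the line along which they close (so a half turn about z gives the same grasp; the last joint's range is limited). The gripper opens to 88 mm and grips with 3 to 60 N. Pads are 18 mm wide; open, the fingers measure 123 mm over their backs; the gripper's body (75 mm by 187 mm) begins 45 mm behind the grasp point.
Start: joints at [-1.315, 0.264, 1.604, -0, 1.274, -0.037], TCP at [194.823, -646.268, 237.606] pointing down, gripper open.
Joint ranges: [-2.63, 2.63], [-0.94, 2.18], [0.31, 2.57], [-1.31, 4.45], [0, 2.66], [-2.55, 2.55]. Speed limits (rad/s): [2.57, 2.57, 3.14, 3.14, 3.14, 3.14].

### API

Orientations are given as a unit quaternion [x, y, z, w].
In Python, from plant import get_state, grab_frame, calibration, sign_off gives the robot as it stands.
- The arm moves only by the shell command python3 -m handwheel 'ROWS'. ROWS is JSON, a list of rows, each a list of 5 numbers: the shift along the world's x, y, z each as a share of 0.12 m, from -1 to 1, then the turn about the world's z as a share of 180 degrees, from -1 to 1, then the opening, from 0 (shut) to 1 (fully open). In form: [[dx, dy, dz, spin, jaw], ...]. A call has exactly 8 rows; each row is the pose to reach, as a shift and turn from the pose commanded when the call began, turning the shorter way round; what a row does not reach only later rows make up. A row lasts 1/12 s, in which the tool goes at most 41.7 mm and 7.16 degrees, less where a joint would pass 70% of its speed; a pose out of reach is approached as far as the arm can. A call with a number of a shift or a turn outside -1 to 1 is refused whole. A call with a gripper value outside its range is refused whole. The fingers move at their own pace and stop on an object; the grip force is fixed at half the most. Time passes only in rows, so rows that repeat a pose let the fingers close, or fill a call up. It gives the time, the measured TCP pose, the force, the opening and the grip force at its end, in the units of the state.
- get_state(): the state, without advancing time (a new reading comes with each control period).
- grab_frame(name): name is "side" or "top"; returns the picture (480x640x3 uint8, blue, green, red); there is no depth.
- calibration(name): a dict with "camera_matrix" (3x3 intrinsics, pixels), "k1" (the pictures are not rectified: a ray, as slopes to the right and down, at radius r is drawn at 1 + k1 r^2 times it, then the intrinsics apply), "R" (3x3) and "t" (3): a world point X has camera coordinates R X + t. Camera axes: x right, y down, z forward; pixel columns grow to the right and rows downward; lengths in mm; the calibration is good to about 2 mm. A picture is of the moment at which its call begins. calibration takes no time and is no camera call.
- sign_off(): hands the job in; it is judged then, once.
The state is a dict: "t": time; "qpos": joint angles; "joint_velocities": joint speeds; "tau": joint torques, N m; "tcp_pos": TCP position; "orientation": TCP orientation; "ft_force": force on the tool from outside, world axes, zero at the start; "wrist_torque": the same for the moment, N m; "width": finger opening in mm; "grasp_force": force on a finger pad.
Only numpy, scipy, OpenCV 4.12 (cv2) and the standard library are available. Lean on these libraries where they do the work, as an engineer would, in place of code of your own. Each camera call takes 0.05 s, during which the arm holds its last target. There are 200 camera calls.

## Working session

There is one attempt and no reset: what is moved stays moved. The work goes in short steps, Python scripts to look and compute and a shell command to move; the robot and the scene stay as the last step left them, time stands still between calls to the robot, and variables do not carry over. Pictures are saved under pics/ and viewed, at most 10 in all, crops included, and the job is handed in when it is done.

```bash
mkdir -p pics; ls; python3 - <<'E'
from plant import *
import cv2
for n in("side","top"):
    cv2.imwrite(f"pics/{n}0.png",grab_frame(n)); c=calibration(n); print(n,c)
s=get_state(); print(s)
E
```

```text
pics
side {'camera_matrix': array([[459.69664892,   0.        , 312.7159226 ],
       [  0.        , 459.69664892, 240.56836578],
       [  0.        ,   0.        ,   1.        ]]), 'k1': -0.008275415644111897, 'R': array([[-0.96631751, -0.25621107, -0.02421488],
       [-0.13543619,  0.58629287, -0.7986975 ],
       [ 0.21883215, -0.76851581, -0.60124532]]), 't': array([567.59466288,  37.08392408, 934.12472045])}
top {'camera_matrix': array([[433.79814133,   0.        , 313.81127018],
       [  0.        , 433.79814133, 235.24558861],
       [  0.        ,   0.        ,   1.        ]]), 'k1': -0.0552828978261418, 'R': array([[-0.09617979, -0.99535811,  0.00341679],
       [-0.9742411 ,  0.09343475, -0.20524185],
       [ 0.2039699 , -0.0230689 , -0.97870532]]), 't': array([238.27966011, 504.76403202, 848.95575901])}
{'t': 0.1, 'qpos': array([-1.31490561e+00,  2.64722846e-01,  1.60522993e+00, -7.34019428e-06,
        1.27369945e+00, -3.68803049e-02]), 'joint_velocities': array([-0.00015266, -0.00259103, -0.00282697, -0.00153817, -0.00127786,
        0.00212079]), 'tau': array([ 1.28219861e-03, -5.03614783e+01, -3.58068144e+01,  7.31643336e-02,
        2.32969917e-02, -5.10566292e-05]), 'tcp_pos': array([ 194.65518765, -645.65233069,  236.38621852]), 'orientation': array([ 9.89304079e-01,  1.45864250e-01, -1.16028498e-04, -1.02323101e-03]), 'ft_force': array([ 0.60207175, -0.0122487 ,  0.81560902]), 'wrist_torque': array([0.0085588 , 0.01681166, 0.01565638]), 'grasp_force': 0.0, 'width': 88.33330177558369}
```

View pics/side0.png

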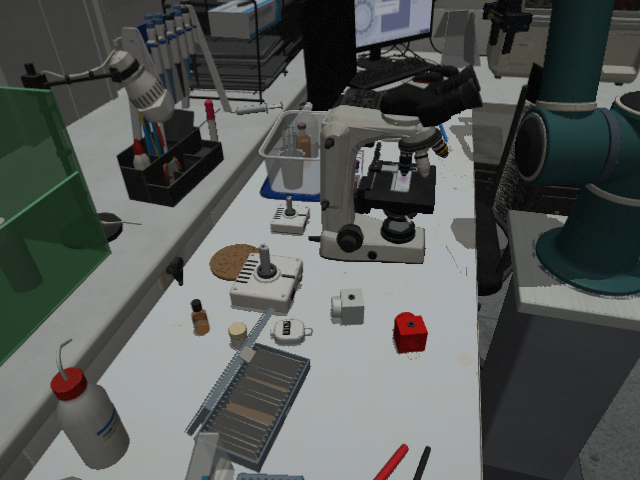

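View pics/top0.png

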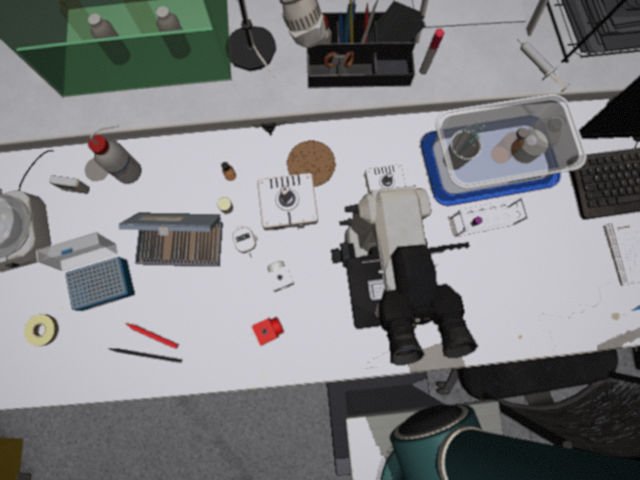

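```bash
cat > h.py <<'E'
import numpy as np, cv2
from plant import *
def ray(n,u,v):
    c=calibration(n);K=c["camera_matrix"];d=np.array([(u-K[0,2])/K[0,0],(v-K[1,2])/K[1,1]]);s=d.copy()
    for _ in range(5): s=d/(1+c["k1"]*(s@s))
    R=np.array(c["R"]);t=np.array(c["t"]);return -R.T@t,R.T@np.array([s[0],s[1],1])
def onz(n,u,v,z):
    o,d=ray(n,u,v);return o+d*(z-o[2])/d[2]
def px(n,X):
    c=calibration(n);p=np.array(c["R"])@X+c["t"];s=p[:2]/p[2];s=s*(1+c["k1"]*(s@s));K=c["camera_matrix"];return K[:2,:2]@s+K[:2,2]
def crop(img,u,v,w,h,k,f):
    cv2.imwrite(f,cv2.resize(img[v-h//2:v+h//2,u-w//2:u+w//2],None,fx=k,fy=k,interpolation=cv2.INTER_CUBIC))
E
python3 - <<'E'
from h import *
t=cv2.imread("pics/top0.png");s=cv2.imread("pics/side0.png")
A=cv2.resize(t[170:300,215:345],None,fx=4.6,fy=4.6,interpolation=cv2.INTER_CUBIC)[:,:400]
a=cv2.resize(t[165:305,245:325],None,fx=4.2,fy=4.2,interpolation=cv2.INTER_CUBIC)
b=cv2.resize(s[235:345,225:375],None,fx=3,fy=3,interpolation=cv2.INTER_CUBIC)
c=np.zeros((600,800,3),np.uint8);c[:a.shape[0],:a.shape[1]]=a;c[:b.shape[0],340:340+b.shape[1]]=b
cv2.imwrite("pics/c1.png",c)
for n,u,v,z in[("top",281,275,44),("side",352,305,44),("top",288,196,106),("side",264,247,106),("top",228,172,68),("top",225,205,36),("top",244,238,22),("top",386,180,40),("top",267,330,44)]:print(n,u,v,z,onz(n,u,v,z).round())
E
```

```text
top 281 275 44 [450. 264.  44.]
side 352 305 44 [441. 286.  44.]
top 288 196 106 [598. 233. 106.]
side 264 247 106 [610. 242. 106.]
top 228 172 68 [675. 356.  68.]
top 225 205 36 [613. 372.  36.]
top 244 238 22 [540. 338.  22.]
top 386 180 40 [635.  21.  40.]
top 267 330 44 [342. 301.  44.]
```

View pics/c1.png

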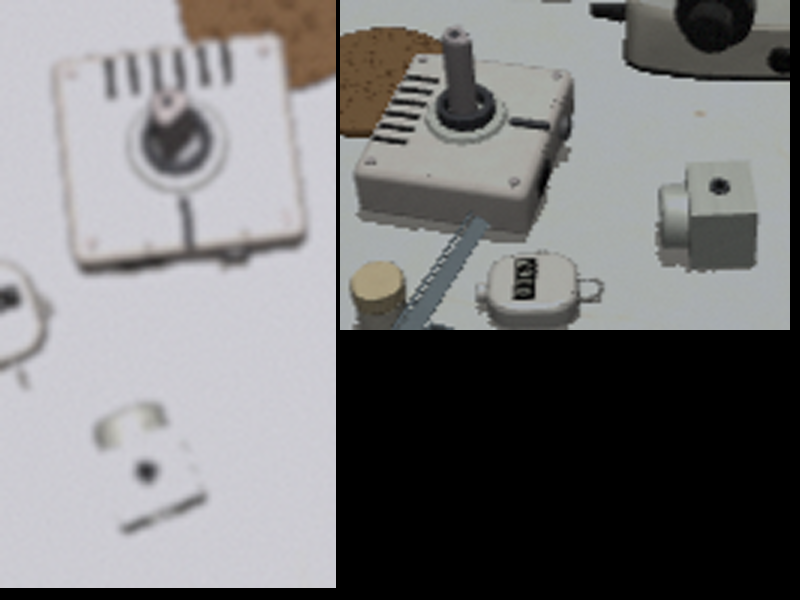

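```bash
python3 - <<'E'
from h import *
f=lambda x,y:(245+x/4.2-.4,165+y/4.2-.4)
g=lambda x,y:(225+(x-340)/3-.3,235+y/3-.3)
def P(n,lab,p,z):print(n,lab,np.round(p,1),onz(n,*p,z).round(1))
P("top","screw",f(147,471),46);P("side","screw",g(720,185),46)
P("top","e1",f(121,525),44);P("top","e2",f(206,491),44)
P("top","shaft",f(170,98),106);P("side","shaft",g(457,34),106)
for q in[(57,62),(281,37),(304,238),(80,262),(183,198),(190,248)]:P("top","h",f(*q),40)
for q in[(413,55),(573,72),(525,193),(358,180),(512,122),(550,125)]:P("side","h",g(*q),40)
a,b=cv2.imread("pics/top0.png")[174:214,265:310],cv2.imread("pics/side0.png")[238:278,242:287]
k=dict(fx=8,fy=8,interpolation=cv2.INTER_CUBIC)
cv2.imwrite("pics/c2.png",np.hstack([cv2.resize(a,None,**k),cv2.resize(b,None,**k)]))
E
```

```text
top screw [279.6 276.7] [446.7 266.9  46. ]
side screw [351.4 296.4] [445.8 267.7  46. ]
top e1 [273.4 289.6] [421.8 281.7  44. ]
top e2 [293.6 281.5] [434.4 239.1  44. ]
top shaft [285.1 187.9] [615.6 237.9 106. ]
side shaft [263.7 246. ] [611.9 239.1 106. ]
top h [258.2 179.4] [662.4 296.6  40. ]
top h [311.5 173.4] [664.9 180.3  40. ]
top h [317.  221.3] [557.3 178.9  40. ]
top h [263.6 227. ] [555.7 292.4  40. ]
top h [288.2 211.7] [583.9 238.   40. ]
top h [289.8 223.6] [557.6 236.6  40. ]
side h [249. 253.] [667.4 187.6  40. ]
side h [302.4 258.7] [559.3 180.6  40. ]
side h [286.4 299. ] [556.1 294.5  40. ]
side h [230.7 294.7] [656.  307.1  40. ]
side h [282.  275.4] [582.8 236.4  40. ]
side h [294.7 276.4] [559.  233.7  40. ]
```

View pics/c2.png

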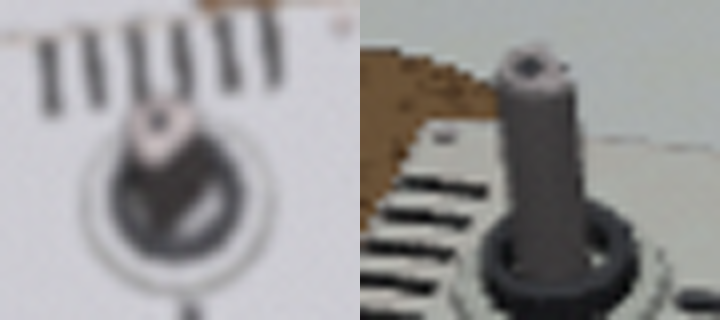

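The top view puts the collar's screw at (280, 277), which is about (446, 267) in the world, with the neck yawed about 16.5°. The shaft is at about (612, 238). In the crop the flat faces lower right, so the shaft angle is about +45°. Next I'll go up and over the microscope.

```bash
python3 -m handwheel '[[0,0,1,0,1],[0,0,1,0,1],[0,0,1,0,1],[0,0,1,0,1],[0,0,1,0,1],[0,0,1,0,1],[0,0,1,0,1],[0,0,1,0,1]]' 
python3 -m handwheel '[[0,0,1,0,1],[0,0,1,0,1],[0,0,1,0,1],[0,0,1,0,1],[0.26,0.95,1,0,1],[0.26,0.95,1,0,1],[0.26,0.95,1,0,1],[0.26,0.95,1,0,1]]'
python3 -m handwheel '[[0.26,0.95,0.3,0,1],[0.26,0.95,0.3,0,1],[0.26,0.95,0.3,0,1],[0.26,0.95,0.3,0,1],[0.26,0.95,0.3,0,1],[0.26,0.95,0.3,0,1],[0.26,0.95,0.3,0,1],[0.26,0.95,0.3,0,1]]'
python3 -c "
from h import *
s=get_state();print(s['t'],s['qpos'],s['tcp_pos'])"
```

```text
t: 0.77
tcp_pos: [194.6, -645.3, 354.6]
orientation: [0.989, 0.146, -0.0, -0.002]
ft_force: [0.0, 0.3, 0.1]
width: 88.1
grasp_force: 0.0
t: 1.43
tcp_pos: [227.3, -527.2, 477.2]
orientation: [0.989, 0.147, 0.001, -0.002]
ft_force: [0.3, -1.4, 0.5]
width: 88.1
grasp_force: 0.0
t: 2.1
tcp_pos: [256.8, -419.4, 511.8]
orientation: [0.989, 0.145, -0.001, -0.001]
ft_force: [-0.1, -0.7, -0.1]
width: 88.3
grasp_force: 0.0
2.1 [-1.07180625e+00 -1.29748036e-01  1.53190240e+00 -2.57745565e-04
  1.74244061e+00  2.07526012e-01] [ 256.81401178 -419.37317592  511.77692772]
```

```bash
for i in 1 2 3 4 5 6; do
python3 -m handwheel '[[0.24,0.94,0,0,1],[0.24,0.94,0,0,1],[0.24,0.94,0,0,1],[0.24,0.94,0,0,1],[0.24,0.94,0,0,1],[0.24,0.94,0,0,1],[0.24,0.94,0,0,1],[0.24,0.94,0,0,1]]' | grep -E "tcp|force"
done
for i in 1 2 3; do
python3 -m handwheel '[[0,0,-1,0,1],[0,0,-1,0,1],[0,0,-1,0,1],[0,0,-1,0,1],[0,0,-1,0,1],[0,0,-1,0,1],[0,0,-1,0,1],[0,0,-1,0,1]]' | grep -E "tcp|force"
done
python3 -c "
from h import *
s=get_state();print(s['t'],s['qpos'],s['tcp_pos'],s['orientation'])"
```

```text
tcp_pos: [285.8, -306.7, 512.9]
ft_force: [0.1, 0.4, 0.3]
grasp_force: 0.0
tcp_pos: [314.6, -193.9, 513.2]
ft_force: [-0.7, 0.6, -0.3]
grasp_force: 0.0
tcp_pos: [343.5, -81.2, 513.5]
ft_force: [0.1, 0.8, -0.1]
grasp_force: 0.0
tcp_pos: [372.4, 31.6, 513.7]
ft_force: [-0.7, -0.3, 0.4]
grasp_force: 0.0
tcp_pos: [401.2, 144.4, 514.0]
ft_force: [0.2, -0.4, -0.8]
grasp_force: 0.0
tcp_pos: [429.9, 257.2, 514.4]
ft_force: [-0.0, 0.6, 0.3]
grasp_force: 0.0
tcp_pos: [431.7, 259.3, 397.9]
ft_force: [-0.1, 0.4, -0.6]
grasp_force: 0.0
tcp_pos: [432.1, 259.6, 277.5]
ft_force: [-0.3, 0.2, 0.7]
grasp_force: 0.0
tcp_pos: [432.3, 259.8, 157.0]
ft_force: [-0.0, -0.6, -0.2]
grasp_force: 0.0
8.1 [4.91692561e-01 2.99779792e-03 2.05323355e+00 3.02314306e-05
 1.07945939e+00 1.76966814e+00] [432.25545308 259.7570566  157.00633394] [ 0.98929786  0.14588021  0.00277227 -0.00101135]
```

```bash
python3 -m handwheel '[[-0.06,0,-0.84,0,1],[-0.06,0,-0.84,0,1],[-0.06,0,-0.84,0,1],[-0.06,0,-0.84,0,1],[-0.06,0,-0.84,0,1],[-0.06,0,-0.84,0,1],[-0.06,0,-0.84,0,1],[-0.06,0,-0.84,0,1]]'
python3 -m handwheel '[[0,0,0,0,0],[0,0,0,0,0],[0,0,0,0,0],[0,0,0,0,0],[0,0,0,0,0],[0,0,0,0,0],[0,0,0,0,0],[0,0,0,0,0]]'
python3 - <<'E'
from h import *
b=grab_frame("side")[245:345,290:410];cv2.imwrite("pics/c3.png",cv2.resize(b,None,fx=4,fy=4,interpolation=cv2.INTER_CUBIC))
E
```

```text
t: 8.77
tcp_pos: [424.9, 259.6, 55.3]
orientation: [0.989, 0.146, 0.002, -0.001]
ft_force: [-0.5, 0.6, -0.1]
width: 88.3
grasp_force: 0.0
t: 9.43
tcp_pos: [422.7, 258.5, 52.7]
orientation: [0.989, 0.146, -0.0, 0.0]
ft_force: [1.2, 0.5, -0.3]
width: 36.8
grasp_force: 0.0
```

View pics/c3.png

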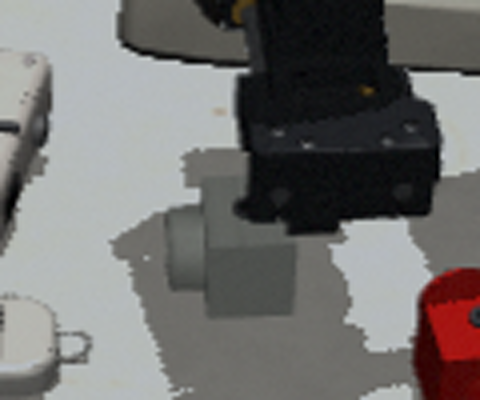

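```bash
python3 -m handwheel '[[0,0,0,0,1],[0,0,0,0,1],[0,0,0,0,1],[0,0,0,0,1],[0,0,0,0,1],[0,0,0,0,1],[0,0,0,0,1],[0,0,0,0,1]]'
python3 - <<'E'
from h import *
for n,a,b in(("side",(245,345),(290,410)),("top",(245,305),(250,320))):
    i=grab_frame(n)
    if n=="side":b1=cv2.resize(i[245:345,290:410],None,fx=3,fy=3,interpolation=cv2.INTER_CUBIC)
    else:b2=cv2.resize(i[235:310,240:330],None,fx=4,fy=4,interpolation=cv2.INTER_CUBIC)
cv2.imwrite("pics/c4.png",np.hstack([b1,b2]));s=get_state();print(s['tcp_pos'],s['width'])
E
```

```text
t: 10.15
tcp_pos: [422.8, 258.5, 52.8]
orientation: [0.989, 0.146, -0.0, 0.0]
ft_force: [-0.7, -0.4, 0.5]
width: 84.1
grasp_force: 0.0
[422.82406066 258.52394037  52.80158628] 87.70517791515816
```

View pics/c4.png

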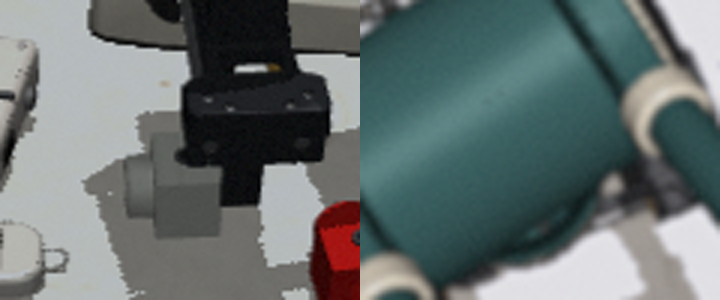

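```bash
python3 -c "
from h import *
print(onz('side',363.3,323.5,0),onz('side',364,300.3,44),onz('side',341,323.5,0))"
python3 -m handwheel '[[0.05,0.01,0,0,1],[0.05,0.01,0,0,1],[0.05,0.01,0,0,0],[0.05,0.01,0,0,0],[0.05,0.01,0,0,0],[0.05,0.01,0,0,0],[0.05,0.01,0,0,0],[0.05,0.01,0,0,0]]'
python3 -m handwheel '[[0,0,0,0,0],[0,0,0,0,0],[0,0,0,0,0],[0,0,0,0,0],[0,0,0,0,0],[0,0,0,0,0],[0,0,0,0,0],[0,0,0,0,0]]'
```

```text
[420.26938157 282.78621731   0.        ] [423.11661621 270.14457812  44.        ] [458.37327175 291.96622579   0.        ]
t: 10.92
tcp_pos: [428.8, 259.7, 52.8]
orientation: [0.989, 0.146, -0.0, -0.0]
ft_force: [0.3, -0.8, 0.6]
width: 49.7
grasp_force: 0.0
t: 11.58
tcp_pos: [428.8, 259.7, 52.8]
orientation: [0.989, 0.146, 0.0, -0.0]
ft_force: [-0.9, 0.1, -0.5]
width: 0.3
grasp_force: 0.0
```

```bash
python3 - <<'E'
from h import *
i=grab_frame("side");print(px("side",np.array([428.8,259.7,28])),px("side",np.array([424.,258,44])))
cv2.imwrite("pics/c5.png",cv2.resize(i[245:345,290:410],None,fx=5,fy=5,interpolation=cv2.INTER_CUBIC))
E
```

```text
[361.43100192 302.24288088] [364.68556961 295.44376742]
```

View pics/c5.png

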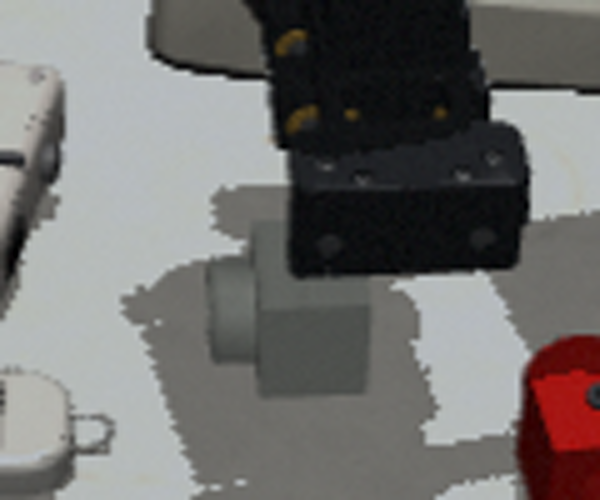

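```bash
python3 - <<'E'
from h import *
x=np.array([.958,.287,0]);y=np.array([-.287,.958,0])
T=np.array([422.8,258.5,27.8])
for d in(44,61):
  for w in(-9,9): print("finger",d,w,px("side",T+y*d+x*w).round(1))
B=np.array([427,260.5,0])
for z in(0,44):
  for w in(0,38):print("collar+y",z,w,px("side",B+[0,0,z]+22*y+x*w).round(1))
E
```

```text
finger 44 -9 [373.4 320.6]
finger 44 9 [362.8 321.1]
finger 61 -9 [374.8 328.2]
finger 61 9 [364.  328.7]
collar+y 0 0 [363.2 323. ]
collar+y 0 38 [341.7 323.8]
collar+y 44 0 [364.3 305.1]
collar+y 44 38 [342. 306.]
```

```bash
python3 -m handwheel '[[0,0,0,0,1],[0,0,0,0,1],[0,0,0,0,1],[0,0,0,0,1],[0,0,0,0,1],[0,0,0,0,1],[-0.02,0,0,0,1],[-0.02,0,0,0,1]]'
python3 -m handwheel '[[0,0,-0.06,0,1],[0,0,-0.06,0,1],[0,0,-0.12,0,1],[0,0,-0.12,0,1],[0,0,-0.12,0,1],[0,0,-0.12,0,1],[0,0,-0.12,0,1],[0,0,-0.12,0,1]]'
python3 - <<'E'
from h import *
i=grab_frame("side");cv2.imwrite("pics/raw1.png",i);g=i.max(2)
s=get_state();print(s['tcp_pos'],s['ft_force'],s['width'])
print(g[290:336:2,346:384:2])
E
```

```text
t: 12.3
tcp_pos: [426.0, 259.6, 52.7]
orientation: [0.989, 0.146, -0.0, 0.0]
ft_force: [0.5, -0.1, 0.2]
width: 52.0
grasp_force: 0.0
t: 12.97
tcp_pos: [426.6, 259.8, 38.6]
orientation: [0.989, 0.146, 0.0, -0.0]
ft_force: [0.2, 0.5, 0.5]
width: 87.9
grasp_force: 0.0
[426.64286992 259.83020465  38.61533881] [-0.95093411  0.81307904  0.38744934] 87.96283149957884
[[ 98  17  15  32  44  44  43  33  38  33  28  29  30  25  22  26  22  21
   21]
 [ 97  25  12  16  22  20  17  19  16  16  15  13  17  17  17  15  13  17
   14]
 [ 98  34  18  14  14  16  13  13  17  18  15  14  18  18  19  13  18  18
   17]
 [ 99  45   9  16  15  15  17  16  17  15  19  18  13  22  12  15  17  13
   15]
 [ 98  65  10  16  16  17  21  17  11  17  13  18  12  16  18  14  14  15
   15]
 [ 98  65  15  16  26  32  37  17  12  17  13  18  16  15  15  19  14  11
   16]
 [101  67  11  19  15  35  27  14  18  17  17  18  17  15  15  18  15  19
   11]
 [ 99  69  14  15  19  13  15  13  15  16  14  18  15  16  11  18  13  19
   18]
 [ 95  92  15  17  12  45  15  15  14  18  20  17  10  17  16  58  93  99
  100]
 [ 79  8
[... 426 characters left out ...]
  54  15  14  15  10  14  17 102 176 188 187
  186]
 [ 83  79  80  82  81  80  80  51  16  17  16  18  37  37 102 186 186 186
  186]
 [ 81  81  80  80  80  79  79  80  82 110 112 113 111 111 110 187 185 186
  188]
 [ 95  95  94 100 102 107 111 112 111 112 112 114 113 112 111 185 186 186
  190]
 [110 113 112 114 110 110 114 110 112 111 111 112 112 112 175 173 185 186
  184]
 [111 112 111 112 112 113 113 111 111 112 113 112 111 111 110 175 185 186
  185]
 [110 111 112 110 111 112 112 111 113 113 113 113 112 111 111 111 186 186
  187]
 [110 108 110 110 109 110 111 109 111 111 113 114 111 110 109 110 175 187
  186]
 [110 110 110 112 110 110 110 111 111 112 112 112 111 111 111 111 113 114
  110]]
```

```bash
for i in 1 2; do python3 -m handwheel '[[0,0,0,0,0],[0,0,0,0,0],[0,0,0,0,0],[0,0,0,0,0],[0,0,0,0,0],[0,0,0,0,0],[0,0,0,0,0],[0,0,0,0,0]]';done
python3 -c "
from h import *
i=grab_frame('side');cv2.imwrite('pics/raw2.png',i)"
```

```text
t: 13.68
tcp_pos: [426.3, 259.8, 38.4]
orientation: [0.989, 0.146, -0.0, -0.0]
ft_force: [-0.1, 0.9, -0.6]
width: 42.4
grasp_force: 30.0
t: 14.35
tcp_pos: [426.4, 259.8, 38.4]
orientation: [0.989, 0.146, -0.0, -0.0]
ft_force: [-0.3, 0.2, 0.9]
width: 42.3
grasp_force: 30.0
```

```bash
python3 -m handwheel '[[0,0,-0.008,0,0],[0,0,-0.012,0,0],[-0.02,-0.006,-0.012,0,0],[-0.04,-0.012,-0.012,0,0],[-0.06,-0.018,-0.012,0,0],[-0.08,-0.024,-0.014,0,0],[-0.08,-0.024,-0.014,0,0],[-0.08,-0.024,-0.014,0,0]]'
python3 - <<'E'
from h import *
i=grab_frame("side");cv2.imwrite("pics/raw3.png",i)
r=cv2.imread("pics/raw2.png")
cv2.imwrite("pics/c6.png",np.hstack([cv2.resize(k[260:345,320:400],None,fx=5,fy=5,interpolation=cv2.INTER_CUBIC) for k in(r,i)]))
E
```

```text
t: 15.07
tcp_pos: [418.9, 257.5, 38.1]
orientation: [0.989, 0.146, 0.002, -0.0]
ft_force: [2.5, 0.3, 6.2]
width: 42.3
grasp_force: 30.0
```

View pics/c6.png

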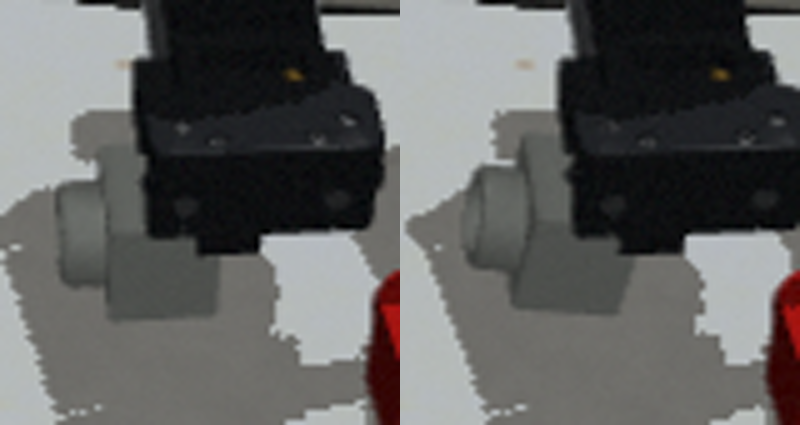

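The collar's neck is tilting up about its near lower edge, roughly 13° so far. I'll continue the arc.

```bash
python3 -m handwheel '[[-0.02,-0.006,-0.004,0,0],[-0.04,-0.012,-0.01,0,0],[-0.06,-0.018,-0.016,0,0],[-0.08,-0.024,-0.024,0,0],[-0.1,-0.03,-0.034,0,0],[-0.12,-0.036,-0.046,0,0],[-0.14,-0.042,-0.06,0,0],[-0.14,-0.042,-0.06,0,0]]'
python3 - <<'E'
from h import *
i=grab_frame("side");cv2.imwrite("pics/raw4.png",i)
r=i[300:345,320:400].copy();g=cv2.cvtColor(r,cv2.COLOR_BGR2GRAY)
m=((g>70)&(g<98)).astype(np.uint8);n,l,st,c=cv2.connectedComponentsWithStats(m);k=1+st[1:,4].argmax()
p=np.argwhere(l==k)[:,::-1].astype(np.float32);h=cv2.convexHull(p);print((cv2.approxPolyDP(h,1.5,True)[:,0]+[320,300]).tolist())
E
```

```text
t: 15.78
tcp_pos: [399.4, 251.5, 29.9]
orientation: [0.989, 0.146, -0.0, 0.0]
ft_force: [-2.5, -0.2, 8.1]
width: 43.0
grasp_force: 30.0
[[374.0, 313.0], [364.0, 322.0], [361.0, 322.0], [347.0, 314.0], [341.0, 300.0], [366.0, 300.0]]
```

```bash
python3 -m handwheel '[[-0.01,-0.003,-0.01,0,0],[-0.02,-0.006,-0.018,0,0],[-0.03,-0.009,-0.027,0,0],[-0.04,-0.012,-0.036,0,0],[-0.04,-0.012,-0.036,0,0],[-0.04,-0.012,-0.036,0,0],[-0.04,-0.012,-0.036,0,0],[-0.04,-0.012,-0.036,0,0]]'
cat > hull.py <<'E'
from h import *
i=grab_frame("side");cv2.imwrite("pics/raw5.png",i)
r=i[290:345,320:400].copy();g=cv2.cvtColor(r,cv2.COLOR_BGR2GRAY)
m=((g>70)&(g<98)).astype(np.uint8);n,l,st,c=cv2.connectedComponentsWithStats(m);k=1+st[1:,4].argmax()
p=np.argwhere(l==k)[:,::-1].astype(np.float32);h=cv2.convexHull(p);print((cv2.approxPolyDP(h,1.5,True)[:,0]+[320,290]).tolist())
E
python3 hull.py
```

```text
t: 16.5
tcp_pos: [394.3, 249.9, 25.3]
orientation: [0.989, 0.146, -0.001, 0.0]
ft_force: [-3.4, -1.9, 6.3]
width: 43.0
grasp_force: 30.0
[[378.0, 315.0], [363.0, 323.0], [350.0, 312.0], [345.0, 300.0], [347.0, 291.0], [366.0, 290.0]]
```

```bash
python3 -m handwheel '[[-0.01,-0.003,-0.015,0,0],[-0.02,-0.006,-0.03,0,0],[-0.03,-0.009,-0.045,0,0],[-0.043,-0.013,-0.06,0,0],[-0.043,-0.013,-0.06,0,0],[-0.043,-0.013,-0.06,0,0],[-0.043,-0.013,-0.06,0,0],[-0.043,-0.013,-0.06,0,0]]'
python3 hull.py
```

```text
t: 17.22
tcp_pos: [388.8, 248.1, 17.7]
orientation: [0.989, 0.146, -0.001, 0.001]
ft_force: [-2.3, -2.4, 4.9]
width: 43.2
grasp_force: 30.0
[[380.0, 316.0], [362.0, 322.0], [354.0, 311.0], [351.0, 297.0], [354.0, 290.0], [369.0, 290.0]]
```

```bash
python3 -m handwheel '[[0,0,0,0,1],[0,0,0,0,1],[0,0,0,0,1],[0,0,0,0,1],[0,0,0,0,1],[0,0,0,0,1],[0,0,0,0,1],[0,0,0,0,1]]'
python3 -m handwheel '[[0,0,0.1,0,1],[0,0,0.3,0,1],[0,0,0.6,0,1],[0,0,1,0,1],[0,0,1,0,1],[0,0,1,0,1],[0,0,1,0,1],[0,0,1,0,1]]'
python3 hull.py
```

```text
t: 17.93
tcp_pos: [390.2, 248.8, 18.0]
orientation: [0.989, 0.146, 0.0, 0.0]
ft_force: [1.1, -1.7, 0.7]
width: 88.3
grasp_force: 0.4
t: 18.6
tcp_pos: [388.8, 248.1, 136.2]
orientation: [0.989, 0.146, -0.001, 0.001]
ft_force: [-0.2, 0.1, -0.5]
width: 88.3
grasp_force: 0.0
[[389.0, 321.0], [364.0, 322.0], [361.0, 303.0], [362.0, 290.0], [386.0, 291.0], [390.0, 312.0]]
```

```bash
python3 -c "
from h import *
print(onz('side',363.7,322,0),onz('side',389.3,321.3,0))"
python3 -m handwheel '[[0,0,0.33,0,1],[0,0,0.33,0.04,1],[0.2,-0.01,0.33,0.08,1],[0.5,-0.02,0.33,0.12,1],[0.93,-0.04,0.33,0.16,1],[0.93,-0.04,0.33,0.2,1],[0.93,-0.04,0.33,0.24,1],[0.93,-0.04,0.33,0.28,1]]'
python3 -m handwheel '[[0.3,-0.02,0,0.03,1],[0.6,-0.03,0,0.07,1],[0.93,-0.04,0,0.11,1],[0.93,-0.04,0,0.15,1],[0.93,-0.04,0,0.19,1],[0.93,-0.04,0,0.23,1],[0.93,-0.04,0,0.27,1],[0.93,-0.04,0,0.28,1]]'
python3 -m handwheel '[[0,0,0,0.03,1],[0,0,0,0.06,1],[0,0,0,0.09,1],[0,0,0,0.11,1],[0,0,0,0.11,1],[0,0,0,0.11,1],[0,0,0,0.11,1],[0,0,0,0.11,1]]'
python3 - <<'E'
from h import *
from scipy.spatial.transform import Rotation as R
s=get_state();print(s['qpos'],s['tcp_pos']);y=R.from_quat(s['orientation']).as_matrix()[:,1];print(np.degrees(np.arctan2(y[1],y[0])))
E
```

```text
[420.19344659 279.1122143    0.        ] [376.64758492 266.92540753   0.        ]
t: 19.32
tcp_pos: [501.4, 243.2, 174.5]
orientation: [0.833, 0.553, -0.003, -0.0]
ft_force: [0.5, -0.3, -0.1]
width: 88.3
grasp_force: 0.0
t: 19.98
tcp_pos: [612.0, 238.6, 174.1]
orientation: [0.518, 0.855, -0.002, -0.002]
ft_force: [-0.1, -0.0, -0.8]
width: 88.0
grasp_force: 0.0
t: 20.65
tcp_pos: [612.9, 239.1, 176.7]
orientation: [0.366, 0.931, -0.0, -0.001]
ft_force: [0.2, -0.7, 0.2]
width: 88.0
grasp_force: 0.0
[ 3.34073958e-01  2.74869308e-01  1.70504703e+00  1.80980979e-05
  1.16308668e+00 -4.87050056e-01] [612.89016929 239.08704665 176.68618978]
47.046552545340504
```

```bash
python3 -m handwheel '[[-0.01,-0.01,-0.2,0,1],[-0.01,-0.01,-0.4,0,1],[-0.01,-0.01,-0.6,0,1],[-0.01,-0.01,-0.72,0,1],[-0.01,-0.01,-0.72,0,1],[-0.01,-0.01,-0.72,0,1],[-0.01,-0.01,-0.72,0,0],[-0.01,-0.01,-0.72,0,0]]'
python3 -m handwheel '[[0,0,0,0,0],[0,0,0,0,0],[0,0,0,0,0],[0,0,0,0,0],[0,0,0,0,0],[0,0,0,0,0],[0,0,0,0,0],[0,0,0,0,0]]'
python3 -m handwheel '[[0,0,0,0,0],[0,0,0,0,0],[0,0,0,0,0],[0,0,0,0,0],[0,0,0,0,0],[0,0,0,0,0],[0,0,0,0,0],[0,0,0,0,0]]'
```

```text
t: 21.32
tcp_pos: [613.5, 238.6, 93.3]
orientation: [0.366, 0.931, 0.001, 0.001]
ft_force: [-0.5, -0.1, 0.0]
width: 76.9
grasp_force: 0.0
t: 21.98
tcp_pos: [612.0, 238.0, 91.1]
orientation: [0.366, 0.931, -0.0, -0.0]
ft_force: [1.0, 0.5, 0.7]
width: 23.4
grasp_force: 0.0
t: 22.65
tcp_pos: [613.0, 239.1, 91.3]
orientation: [0.366, 0.931, 0.001, 0.001]
ft_force: [3.7, 3.3, -3.0]
width: 15.8
grasp_force: 30.0
```

```bash
python3 -m handwheel '[[0,-0.002,0,-0.035,0],[0.001,-0.003,0,-0.07,0],[0.002,-0.005,0,-0.105,0],[0.003,-0.006,0,-0.14,0],[0.004,-0.008,0,-0.175,0],[0.005,-0.01,0,-0.21,0],[0.005,-0.012,0,-0.25,0],[0.005,-0.012,0,-0.25,0]]'
python3 -m handwheel '[[0,0,0,0,0],[0,0,0,0,0],[0,0,0,0,0],[0,0,0,0,0],[0,0,0,0,0],[0,0,0,0,0],[0,0,0,0,0],[0,0,0,0,0]]'
python3 -c "
from h import *
s=get_state();print(s['wrist_torque'],s['qpos'])"
```

```text
t: 23.32
tcp_pos: [613.4, 237.9, 91.3]
orientation: [0.696, 0.718, 0.001, -0.0]
ft_force: [3.5, 4.6, -2.7]
width: 15.3
grasp_force: 30.0
t: 23.98
tcp_pos: [613.4, 237.9, 91.3]
orientation: [0.694, 0.72, 0.001, -0.0]
ft_force: [1.9, 4.3, -2.2]
width: 15.4
grasp_force: 30.0
[ 0.65735982 -0.5136071  -0.08465136] [3.31328276e-01 3.51558026e-01 1.77484511e+00 1.76136255e-03
 1.01278786e+00 2.93871029e-01]
```

```bash
python3 -m handwheel '[[0,0,0,0,1],[0,0,0,0,1],[0,0,0,0,1],[0,0,0,0,1],[0,0,0,0,1],[0,0,0.2,0,1],[0,0,0.5,0,1],[0,0,0.8,0,1]]' | head -2
python3 -m handwheel '[[-0.3,0.02,0,-0.03,1],[-0.6,0.03,0,-0.07,1],[-0.85,0.05,0,-0.11,1],[-0.85,0.05,0,-0.15,1],[-0.85,0.05,0,-0.19,1],[-0.85,0.05,0,-0.22,1],[-0.85,0.05,0,-0.22,1],[-0.85,0.05,0,-0.22,1]]' | head -2
python3 -m handwheel '[[-0.3,0.02,0,-0.03,1],[-0.6,0.04,0,-0.07,1],[-0.88,0.06,0,-0.11,1],[-0.88,0.06,0,-0.15,1],[-0.88,0.06,0,-0.19,1],[-0.88,0.06,0,-0.2,1],[-0.88,0.06,0,-0.2,1],[-0.88,0.06,0,-0.2,1]]'
python3 - <<'E'
from h import *
i=grab_frame("top");cv2.imwrite("pics/rawt.png",i);j=grab_frame("side");cv2.imwrite("pics/raws.png",j)
k=dict(fx=5,fy=5,interpolation=cv2.INTER_CUBIC)
cv2.imwrite("pics/c7.png",np.hstack([cv2.resize(i[165:235,250:330],None,**k),cv2.resize(j[260:330,340:420],None,**k)]))
E
```

```text
t: 24.65
tcp_pos: [611.1, 235.9, 186.3]
t: 25.32
tcp_pos: [510.6, 242.5, 187.3]
t: 25.98
tcp_pos: [405.2, 249.7, 187.3]
orientation: [0.989, 0.145, 0.0, 0.0]
ft_force: [-0.5, -1.0, -0.6]
width: 88.3
grasp_force: 0.0
```

View pics/c7.png

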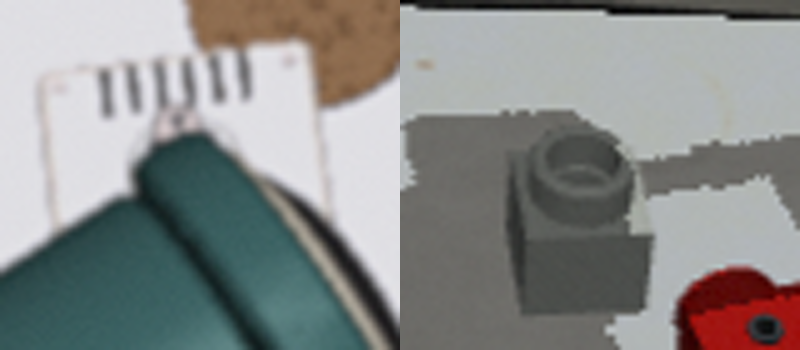

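```bash
python3 -c "
from h import *
print(onz('side',376,292.2,54),onz('side',(515-400)/5+340-.4,313/5+260-.4,0),onz('side',(643-400)/5+340-.4,313/5+260-.4,0))
print(onz('side',(524-400)/5+340-.4,237/5+260-.4,38),onz('side',(653-400)/5+340-.4,235/5+260-.4,38))
c=np.array([404.3,251.8,54]);print(px('side',c))"
python3 -m handwheel '[[-0.008,0.017,-0.3,0,1],[-0.008,0.017,-0.6,0,1],[-0.008,0.017,-0.9,0,1],[-0.008,0.017,-0.9,0,1],[-0.008,0.017,-0.9,0,1],[-0.008,0.017,-0.9,0,1],[-0.008,0.017,-0.9,0,1],[-0.008,0.017,-0.9,0,1]]'
```

```text
[405.07368697 255.9551771   54.        ] [421.99491271 280.03470643   0.        ] [378.25064656 269.51063483   0.        ]
[420.47227624 279.96276156  38.        ] [377.76438277 268.76959023  38.        ]
[376.80539726 290.65912452]
t: 26.75
tcp_pos: [406.1, 252.9, 81.8]
orientation: [0.99, 0.144, 0.002, -0.001]
ft_force: [0.9, -0.4, 0.2]
width: 88.3
grasp_force: 0.0
```

```bash
python3 -m handwheel '[[0,0.005,-0.2,0,1],[0,0.005,-0.44,0,1],[0,0.005,-0.44,0,1],[0,0.005,-0.44,0,1],[0,0.005,-0.44,0,1],[0,0.005,-0.44,0,0],[0,0.005,-0.44,0,0],[0,0.005,-0.44,0,0]]'
for i in 1 2; do python3 -m handwheel '[[0,0,0,0,0],[0,0,0,0,0],[0,0,0,0,0],[0,0,0,0,0],[0,0,0,0,0],[0,0,0,0,0],[0,0,0,0,0],[0,0,0,0,0]]';done
```

```text
t: 27.42
tcp_pos: [405.1, 253.0, 27.8]
orientation: [0.99, 0.144, 0.001, -0.0]
ft_force: [-0.7, -0.3, 0.7]
width: 69.9
grasp_force: 0.0
t: 28.08
tcp_pos: [404.1, 252.4, 26.5]
orientation: [0.99, 0.144, -0.0, 0.0]
ft_force: [-0.5, -0.1, 2.4]
width: 43.2
grasp_force: 30.0
t: 28.75
tcp_pos: [404.1, 252.4, 26.4]
orientation: [0.99, 0.144, -0.0, 0.0]
ft_force: [-0.9, 0.2, 3.4]
width: 43.6
grasp_force: 30.0
```

```bash
python3 -m handwheel '[[0,0,0.2,0,0],[0,0,0.4,0,0],[0,0,0.7,0,0],[0,0,1,0,0],[0,0,1,-0.02,0],[0,0,1,-0.05,0],[0,0,1,-0.08,0],[0,0,1,-0.08,0]]'
python3 -m handwheel '[[0.2,-0.01,0.05,0,0],[0.4,-0.03,0.05,0,0],[0.6,-0.04,0.05,0,0],[0.86,-0.06,0.05,0,0],[0.86,-0.06,0.05,0,0],[0.86,-0.06,0.05,0,0],[0.86,-0.06,0.05,0,0],[0.86,-0.06,0.05,0,0]]'
python3 -m handwheel '[[0.2,-0.01,0,0,0],[0.4,-0.03,0,0,0],[0.6,-0.04,0,0,0],[0.86,-0.06,0,0,0],[0.86,-0.06,0,0,0],[0.86,-0.06,0,0,0],[0.86,-0.06,0,0,0],[0.86,-0.06,0,0,0]]'
python3 - <<'E'
from h import *
cv2.imwrite("pics/rs.png",grab_frame("side"));cv2.imwrite("pics/rt.png",grab_frame("top"))
s=get_state();print(s['tcp_pos'],s['ft_force'],s['orientation'])
E
```

```text
t: 29.42
tcp_pos: [403.6, 252.1, 145.8]
orientation: [1.0, 0.017, -0.0, 0.0]
ft_force: [0.2, -0.7, -2.6]
width: 43.6
grasp_force: 30.0
t: 30.08
tcp_pos: [505.9, 244.9, 151.4]
orientation: [1.0, 0.019, -0.001, 0.0]
ft_force: [-0.8, 1.1, -2.2]
width: 43.5
grasp_force: 30.0
t: 30.75
tcp_pos: [608.8, 238.2, 152.1]
orientation: [1.0, 0.019, -0.001, 0.0]
ft_force: [-0.7, 0.4, -2.6]
width: 43.3
grasp_force: 30.0
[609.15823109 238.22421961 152.37505351] [-0.27742934  0.3561515  -3.2379266 ] [ 9.99822393e-01  1.88429144e-02 -3.52977451e-04  4.22835206e-05]
```

```bash
python3 -m handwheel '[[0.006,0,-0.05,0,0],[0.006,0,-0.1,0,0],[0.006,0,-0.13,0,0],[0.006,0,-0.13,0,0],[0.006,0,-0.13,0,0],[0.006,0,-0.13,0,0],[0.006,0,-0.13,0,0],[0.006,0,-0.13,0,0]]'
python3 - <<'E'
from h import *
j=grab_frame("side");cv2.imwrite("pics/rs2.png",j)
s=get_state();print(s['tcp_pos'],s['ft_force'])
for y in(22,):
  for dx in(-22,22):
    for z in (0,38): print(dx,z,px("side",s['tcp_pos']+[1+dx,y,z-26.4]).round(1))
for dx in(-10,10): print("shaft",px("side",np.array([611.4+dx*.966,237.9+dx*.256,75])).round(1))
cv2.imwrite("pics/c8.png",cv2.resize(j[205:295,220:310],None,fx=6.5,fy=6.5,interpolation=cv2.INTER_CUBIC))
E
```

```text
t: 31.52
tcp_pos: [611.5, 238.1, 137.1]
orientation: [1.0, 0.018, 0.0, -0.0]
ft_force: [0.5, 0.1, -3.0]
width: 43.6
grasp_force: 30.0
[611.48782431 238.06414264 137.13201925] [-0.07215458 -0.5166871  -2.331164  ]
-22 0 [271.  252.8]
-22 38 [269.2 235.1]
22 0 [247.3 249.2]
22 38 [244.8 231.7]
shaft [271.1 259. ]
shaft [260.2 259.2]
```

View pics/c8.png

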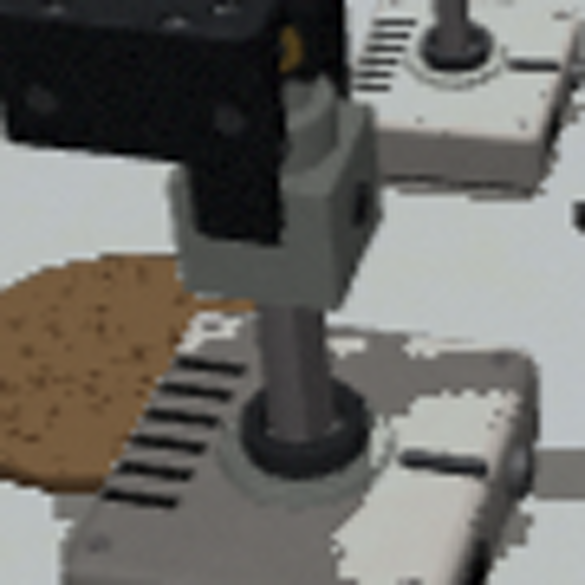

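```bash
python3 -m handwheel '[[0.012,0,0,0,0],[0.012,0,0,0,0],[0.012,0,-0.02,0,0],[0.012,0,-0.04,0,0],[0.012,0,-0.06,0,0],[0.012,0,-0.08,0,0],[0.012,0,-0.08,0,0],[0.012,0,-0.08,0,0]]'
```

```text
t: 32.23
tcp_pos: [612.4, 237.9, 126.7]
orientation: [1.0, 0.018, -0.0, 0.0]
ft_force: [-0.3, 0.1, -2.1]
width: 43.5
grasp_force: 30.0
```

```bash
python3 -m handwheel '[[0,0,-0.02,0,0],[0,0,-0.04,0,0],[0,0,-0.06,0,0],[0,0,-0.08,0,0],[0,0,-0.1,0,0],[0,0,-0.1,0,0],[0,0,-0.1,0,0],[0,0,-0.1,0,0]]'
python3 -m handwheel '[[0,0,-0.02,0,0],[0,0,-0.04,0,0],[0,0,-0.06,0,0],[0,0,-0.08,0,0],[0,0,-0.1,0,0],[0,0,-0.1,0,0],[0,0,-0.1,0,0],[0,0,-0.1,0,0]]'
```

```text
t: 32.9
tcp_pos: [612.7, 238.0, 115.2]
orientation: [1.0, 0.018, -0.0, 0.0]
ft_force: [-0.8, 0.2, -2.1]
width: 43.9
grasp_force: 30.0
t: 33.57
tcp_pos: [612.6, 238.0, 103.1]
orientation: [1.0, 0.018, -0.0, 0.0]
ft_force: [-0.4, 0.5, -3.0]
width: 43.4
grasp_force: 30.0
```

```bash
python3 -m handwheel '[[0,0,-0.03,0,0],[0,0,-0.06,0,0],[0,0,-0.09,0,0],[0,0,-0.12,0,0],[0,0,-0.15,0,0],[0,0,-0.18,0,0],[0,0,-0.2,0,0],[0,0,-0.2,0,0]]'
python3 -m handwheel '[[0,0,-0.01,0,0],[0,0,-0.02,0,0],[0,0,-0.03,0,0],[0,0,-0.04,0,0],[0,0,-0.045,0,0],[0,0,-0.045,0,0],[0,0,-0.045,0,0],[0,0,-0.045,0,0]]'
python3 -m handwheel '[[0,0,0,0,0],[0,0,0,0,0],[0,0,0,0,0],[0,0,0,0,0],[0,0,0,0,0],[0,0,0,0,0],[0,0,0,0,0],[0,0,0,0,0]]'
```

```text
t: 34.23
tcp_pos: [612.6, 237.9, 78.6]
orientation: [1.0, 0.018, -0.0, 0.0]
ft_force: [-0.7, 0.4, -1.2]
width: 43.8
grasp_force: 30.0
t: 34.9
tcp_pos: [612.7, 238.0, 74.2]
orientation: [1.0, 0.018, 0.0, -0.0]
ft_force: [-3.0, -1.4, 3.9]
width: 44.0
grasp_force: 30.0
t: 35.57
tcp_pos: [612.7, 238.0, 73.9]
orientation: [1.0, 0.018, 0.0, -0.0]
ft_force: [-3.8, -1.4, 5.0]
width: 43.4
grasp_force: 30.0
```

```bash
python3 -c "
from plant import *
print(get_state()['joint_velocities'].round(3));print(sign_off())"
```

```text
[ 0.002 -0.     0.     0.001  0.     0.001]
the job is handed in; nothing more can be done
None
```

I handed the job in with the collar gripped and pressed down on the sleeve (about 6.5 mm, judged from tool height and force), screw on the flat towards the pointer; I got no verdict back, and I did not re-check the bottle, counter and jar.

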